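# Restock the gravity roller lane with tins of wood finish

## Task

Restock the sloped roller lane: first slide the red gate board straight up out of its slots on the lane and park it fully home in the slots of the empty rack on the bench. Then set every tin standing on the bench upright on the rollers at the open high end, behind the gate line, never dropping one from above, so that each rolls forward and they stand in one row against the rubber stop. Last, slide the gate board back down fully home into its slots on the lane, and leave the hammer, glue bottle and jar alone.

Things in the scene. Friction and masses are not known exactly. Their poses are not given: they have to be found in the camera images.
- bed: sloped roller bed. Origin: mid-width, at the uphill face of the black rubber stop (39 mm high) at the low end, level with the roller tops. x across the lane, y up the slope (6 degrees, 460 mm long), z square to the roller plane, up. Aluminium side rails: inner faces 72 mm, outer 88 mm apart, tops 8 mm above the rollers. A tin let go on the rollers rolls by itself to the stop or the next tin in 2 to 4 s.
- lane: plywood foot of the lane, 150 x 500 x 12 mm, carrying the roller bed and the gate posts; origin at the centre of its underside, z up, y level, towards the high end. From the stop to 295 mm up the slope two steel guide rods run above the lane (underside 87 mm above the rollers, on hoops 100 mm wide, 95 mm high), so tins go in only from the high end, where the bed is open above.
- load_point (a point): point on the roller tops (underside of a tin set there), mid-width, 395 mm up the slope from the stop, in the open loading zone behind (uphill of) the gate line; axes as the roller bed.
- gate_seat (a point): centre of the gate board when fully home in the lane, 330 mm up the slope. x across the lane (board width), y level, uphill (board thickness), z up. Two dark steel posts with facing vertical slots 13 mm wide, 40 mm deep from the floor the board stands on (65 mm below this point; 9 mm above the rollers), flared lips 11 mm higher, 4 mm play at each end; posts reach 62 mm from the middle.
- rack_seat (a point): centre of the gate board when fully home in the parking rack: a like pair of slotted posts on a dark wooden foot 150 x 90 x 12 mm. Same axes (x board width, y thickness, z up). Vertical slots 13 mm wide, 46 mm deep from the floor 65 mm below this point, flared lips 11 mm higher, 4 mm play at each end. Empty at the start.
- board: the gate board; origin at its centre; 96 mm wide (x), 8 mm thick (y), 130 mm high (z up); red with a bare plywood band near the top; 0.07 kg. It starts in the lane slots and, with 2.5 mm play each side, may lean up to 0.12 rad. Pinch it through its thickness by the top edge, from above.
- tin_grey: grey square tin; origin at its centre, half-way up; 58 x 58 mm and 72 mm high, with a flat black cap 24 mm across and 6 mm high on top and a paper band round the middle; about 0.3 kg; z axis up, x and y axes square to its sides. Any tin may be absent.
- tin_green: green square tin; origin at its centre, half-way up; 58 x 58 mm and 72 mm high, with a flat black cap 24 mm across and 6 mm high on top and a paper band round the middle; about 0.3 kg; z axis up, x and y axes square to its sides. Any tin may be absent.
- tin_blue: blue square tin; origin at its centre, half-way up; 58 x 58 mm and 72 mm high, with a flat black cap 24 mm across and 6 mm high on top and a paper band round the middle; about 0.3 kg; z axis up, x and y axes square to its sides. Any tin may be absent.
- tin_yellow: yellow square tin; origin at its centre, half-way up; 58 x 58 mm and 72 mm high, with a flat black cap 24 mm across and 6 mm high on top and a paper band round the middle; about 0.3 kg; z axis up, x and y axes square to its sides. Any tin may be absent.
- tin_white: white square tin; origin at its centre, half-way up; 58 x 58 mm and 72 mm high, with a flat black cap 24 mm across and 6 mm high on top and a paper band round the middle; about 0.3 kg; z axis up, x and y axes square to its sides. Any tin may be absent.
- hammer: bystander: hammer lying on the bench at the left; origin at the underside of its middle.
- glue: bystander: yellow glue bottle, 56 mm across, 150 mm high; origin at the centre of its underside.
- jar: bystander: amber jar with a brass lid, 64 mm across, 80 mm high; origin at the centre of its underside.
Not all that is in view belongs to the job. There is more than one size of the board; the job needs the larger.

How it is judged:
By the outcome, as a careful person would: the job done as asked, in the order asked, and still so for the second after the job is handed in, with the robot touching nothing.
Of tin_grey, tin_green, tin_blue, tin_yellow, tin_white only 4 to 5 are there at a start; the rules pass over those that are not, and their reading is None.
At some moment in a run one of tin_grey, tin_green, tin_blue, tin_yellow, tin_white may be knocked a few centimetres aside while the robot is not near it.
It also fails if it takes over 210 s, if anything falls off the work surface, if the arm or the gripper's body presses on something with over 40 N, if the wrist force passes 120 N, or if a joint passes its speed limit or range.

## Robot

A 6-joint arm with a two-finger parallel gripper is mounted at the origin on the work surface. World frame = base frame: x ahead of the robot, y to its left, z up, the work surface at z = 0. Lengths are in m, angles in rad, forces in N, time in s.
With the tool pointing down it reaches from about 0.275 to 0.85 m from the base axis. Payload 5.2 kg.
Tool frame: the origin (TCP) lies at the very end of the fingers, on their centre line; the grasp point (between the pads) lies 19 mm behind it; z points along the fingers, y is the line along which they close (so a half turn about z gives the same grasp; the last joint's range is limited). The gripper opens to 85 mm and grips with 20 to 120 N. Pads are 22 mm wide; open, the fingers measure 114 mm over their backs; the gripper's body (76 mm by 85 mm) begins 54 mm behind the grasp point. The pads swing forward as they close: fully open they stand 13 mm farther back than shut.
Start: joints at [-1.355, 0.259, 1.535, -0, 1.348, -0.203], TCP at [0.224, -0.502, 0.231] pointing down, gripper open.
Joint ranges: [-3.14, 3.14], [-0.91, 2.08], [0.19, 2.58], [-1.22, 4.36], [0.22, 2.71], [-3.12, 3.12]. Speed limits (rad/s): [2.57, 2.57, 3.14, 3.14, 3.14, 3.14].

## Interface

Orientations are given as a unit quaternion [x, y, z, w].
In Python, from rig import robot gives the robot as it stands.
- The arm moves only by the tool step_arm, never from a script. Its argument "targets" is a list that holds one entry, the list of rows, each a list of 7 numbers: the turn, a rotation vector about the world's x, y, z in rad, then the shift along the world's x, y, z in cm, then the closure, from -1 (fully open) to 1 (shut). A call has 1 to 20 rows; each row shifts and turns the commanded pose from where the row before left it; what a row does not reach is not made up. A row lasts 1/10 s, in which the tool goes at most 50 mm and 8.59 degrees, less where a joint would pass 70% of its speed; a pose out of reach is approached as far as the arm can. A call with a gripper value outside its range is refused whole. The fingers move at their own pace and stop on an object; "squeeze" is the grip in N (left out, the last holds). Time passes only in rows, so rows that do not move let the fingers close. It gives the time, the measured TCP pose, the force, the opening and the grip force at its end, in the units of the state.
- robot.get_obs(): the state, without advancing time (a new reading comes with each control period).
- robot.get_image(name): name is "side" or "top" or "wrist"; returns the picture (400x640x3 uint8, red, green, blue); there is no depth.
- robot.camera_info(name): a dict with "vfov" (degrees; the focal length in pixels is half the picture's height over the tangent of half this angle, whatever the lens; pixels are square), "cx", "cy" (the principal point, pixels), "rvec" (rotation vector, rad) and "tvec" (3), from world to camera coordinates, as OpenCV has them; the wrist camera has in their place "mount" (4x4, takes a point from camera to tool coordinates, whose origin is the TCP and whose axes are the flange's). Camera axes: x right, y down, z forward; pixel columns grow to the right and rows downward; lengths in m; the calibration is good to about 2 mm. A picture is of the moment at which its call begins: read the wrist's pose just before it. camera_info takes no time and is no camera call.
- robot.hand_in(): hands the job in; it is judged then, once.
Trained networks look in the newest picture that a camera, given by its name, has taken for a name from the list of things; names that differ only in an ending like _2 or _b are one class to them, and where a whole thing is asked for, a point or a joint stands for the part that bears it (a point fixed in the world has none). Each returns a list of dicts, best first, with "p" (0 to 1); they miss things now and then, are a little off and sometimes report something else, mostly with a low value. They report only what shows in the picture. A call takes as long as a camera call. They do not tell look-alikes from the thing itself.
- robot.find_in(camera, thing): "bbox" ([left, top, right, bottom] in pixels, round what is visible of it).
The state is a dict: "t": time; "q": joint angles; "joint_velocities": joint speeds; "joint_efforts": joint torques, N m; "tool_pos": TCP position; "orientation": TCP orientation; "force": force on the tool from outside, world axes, zero at the start; "ft_torque": the same for the moment, N m; "gripper_width": finger opening in m; "grasp_force": force on a finger pad.
Only numpy, scipy, OpenCV 4.12 (cv2) and the standard library are available. Lean on these libraries where they do the work, as an engineer would, in place of code of your own. Each camera call takes 0.05 s, during which the arm holds its last target. There are 200 camera calls.

## Working session

There is one attempt and no reset: what is moved stays moved. The work goes in short steps, Python scripts to look and compute and a tool call to move; the robot and the scene stay as the last step left them, time stands still between calls to the robot, and variables do not carry over. Pictures are saved under pics/ and viewed, at most 14 in all, crops included, and the job is handed in when it is done.

Besides the shell and the picture viewer there is one more tool, called after "Call:" as name([rows], argument=value, ...), one row to a line, values as JSON. step_arm: Moves the arm, as the interface text tells. Its arguments: {"type":"object","properties":{"targets":{"type":"array","items":{"type":"array","items":{"type":"array","items":{"type":"number"}}}},"squeeze":{"type":"number"}},"required":["targets"]}

```bash
ls; mkdir -p pics
python3 - <<'E'
from rig import robot
import cv2
for n in("side","top","wrist"):
    im=robot.get_image(n); cv2.imwrite(f"pics/{n}0.png",im[:,:,::-1]); print(n,robot.camera_info(n))
    for th in ["bed","board","rack_seat","gate_seat","tin_grey","tin_green","tin_blue","tin_yellow","tin_white","hammer","glue","jar"]:
        if n!="wrist":
            try: print(th,[([round(v) for v in d["bbox"]],round(d["p"],2)) for d in robot.find_in(n,th)][:3])
            except Exception as e: print(th,e)
print(robot.get_obs())
E
```

```text
pics
side {'vfov': 56.74663589681384, 'cx': 316.5607014942637, 'cy': 201.78674445709697, 'rvec': array([ 0.51186006, -2.79142211,  1.06696588]), 'tvec': array([0.56991407, 0.19504944, 1.10303233])}
bed [([265, 137, 347, 256], 0.68), ([315, 273, 346, 305], 0.32)]
board [([278, 179, 314, 218], 0.89), ([236, 193, 260, 219], 0.83)]
rack_seat [([360, 140, 402, 169], 0.82)]
gate_seat []
tin_grey [([344, 215, 371, 248], 0.69)]
tin_green [([362, 189, 386, 217], 0.77)]
tin_blue [([313, 276, 344, 306], 0.89)]
tin_yellow [([329, 238, 355, 274], 0.73), ([314, 273, 345, 308], 0.41)]
tin_white [([365, 166, 384, 194], 0.88)]
hammer [([258, 358, 370, 400], 0.77)]
glue [([240, 294, 268, 331], 0.66)]
jar [([324, 112, 337, 136], 0.56), ([359, 188, 384, 218], 0.51)]
top {'vfov': 47.34939565511141, 'cx': 319.5550807762714, 'cy': 191.85984244185633, 'rvec': array([ 2.12785755, -2.09277473,  0.21271987]), 'tvec': array([0.0481349 , 0.62397362, 1.30573756])}
bed [([260, 158, 426, 207], 0.85)]
board [([302, 158, 310, 197], 0.75), ([295, 125, 315, 148], 0.59)]
rack_seat [([425, 220, 468, 270], 0.6)]
gate_seat
[... 903 characters left out ...]
3e+00,  2.58624593e-01,  1.53499194e+00,  2.36519066e-05,
        1.34803717e+00, -2.02794407e-01]), 'joint_velocities': array([-1.56640950e-03, -1.00004179e-03, -2.60354561e-04,  4.00042153e-04,
       -6.23803891e-05,  1.49889528e-03]), 'joint_efforts': array([-1.06351094e-03, -4.45929873e+01, -2.90894848e+01, -2.74859822e-04,
        7.70648930e-04,  8.71845486e-06]), 'tool_pos': array([ 0.22366424, -0.50246557,  0.23129973]), 'orientation': array([ 9.78163091e-01,  2.07838799e-01,  1.13327904e-05, -3.05983726e-05]), 'force': array([-0.60587521, -0.3722014 ,  0.16274632]), 'ft_torque': array([-0.01884141, -0.00409731,  0.00253968]), 'grasp_force': 0.0, 'gripper_width': 0.0853919749651528}
```

Run:
```python
import cv2
t=cv2.imread("pics/top0.png")[110:290,230:494]; cv2.imwrite("pics/t1.png",cv2.resize(t,None,fx=3,fy=3,interpolation=cv2.INTER_CUBIC))
s=cv2.imread("pics/side0.png")[90:330,220:420]; cv2.imwrite("pics/s1.png",cv2.resize(s,None,fx=2.5,fy=2.5,interpolation=cv2.INTER_CUBIC))
```

```text
(no output)
```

View pics/t1.png

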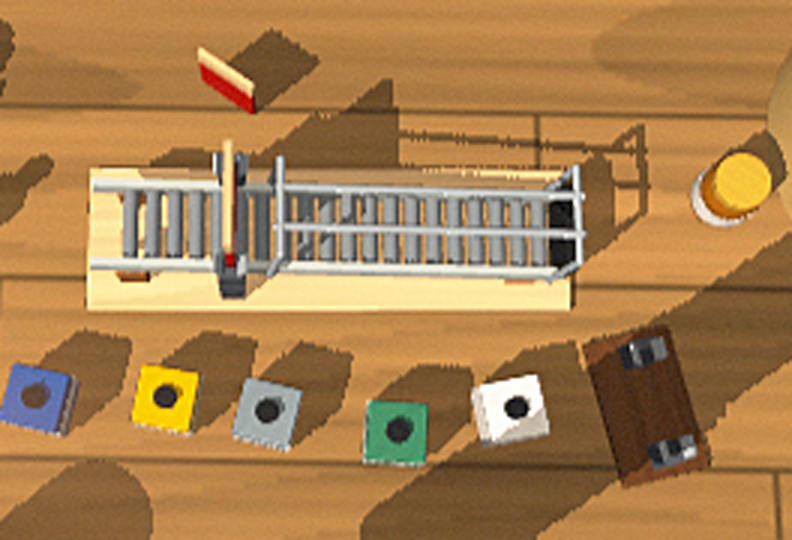

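View pics/s1.png

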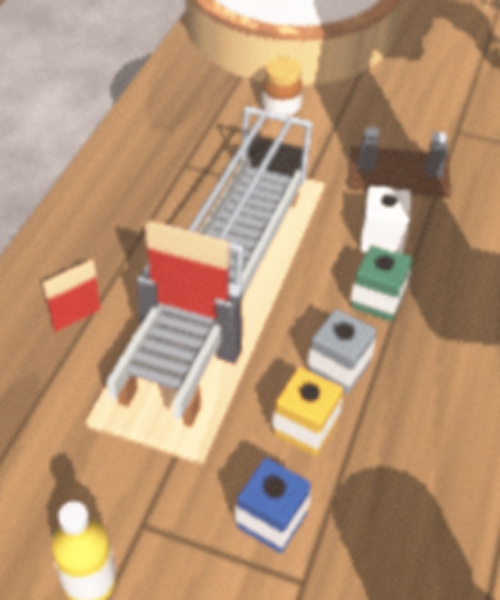

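The top crop shows the lane lying across the picture, with the high end at the left and the gate at crop (229,200). The rack is at (645,405). The tins are blue (35,397), yellow (167,397), grey (267,411), green (399,431) and white (516,408), and the small decoy board is at (227,80). The side crop shows the same things. Next I triangulate them.

```bash
cat > h.py <<'E'
import numpy as np, cv2
from rig import robot
from scipy.spatial.transform import Rotation as R
def cam(n,obs=None):
    c=robot.camera_info(n); f=200/np.tan(np.radians(c["vfov"])/2)
    K=np.array([[f,0,c["cx"]],[0,f,c["cy"]],[0,0,1]])
    if "mount" in c:
        T=np.eye(4); T[:3,:3]=R.from_quat(obs["orientation"]).as_matrix(); T[:3,3]=obs["tool_pos"]
        M=np.linalg.inv(T@c["mount"]); return K,M[:3,:3],M[:3,3]
    return K,cv2.Rodrigues(c["rvec"])[0],c["tvec"]
def proj(C,P):
    K,r,t=C; p=(K@(r@np.atleast_2d(P).T+t[:,None])).T; return p[:,:2]/p[:,2:]
def tri(C1,p1,C2,p2):
    P=lambda C:C[0]@np.c_[C[1],C[2]]
    X=cv2.triangulatePoints(P(C1),P(C2),np.array(p1,float).T,np.array(p2,float).T); return (X[:3]/X[3]).T
def onz(C,p,z):
    K,r,t=C; o=-r.T@t; d=(r.T@np.linalg.inv(K)@np.c_[np.atleast_2d(p),np.ones(len(np.atleast_2d(p)))].T).T
    return o+d*((z-o[2])/d[:,2])[:,None]
E
python3 - <<'E'
from h import *
T=cam("top");S=cam("side")
t=lambda a:np.array(a)/3+[230,110]-1/3
s=lambda a:np.array(a)/2.5+[220,90]-.3
n=["blue","yellow","grey","green","white","bdTopA(+y side far)","bdTopB","lane hiR(crop bl)","lane loR?","rack foot far","rackpost1","rackpost2","bed stop hoop R","rail end near"]
pt=t([(35,395),(167,397),(267,411),(399,430),(516,407),(229,142),(229,255),(88,310),(572,311),(625,486),(645,350),(672,450),(580,262),(92,266)])
ps=s([(274,487),(310,391),(344,331),(384,263),(389,201),(149,224),(229,243),(203,461),(323,183),(450,194),(370,140),(438,142),(308,124),(181,415)])
X=tri(T,pt,S,ps)
for a,x,e,e2 in zip(n,X,np.linalg.norm(proj(T,X)-pt,axis=1),np.linalg.norm(proj(S,X)-ps,axis=1)): print(a,x.round(3),e.round(1),e2.round(1))
print("foot z12",onz(T,t([(88,168),(88,310),(572,311)]),.012).round(3))
print("rackfoot z12",onz(T,t([(584,340),(670,324),(710,468),(625,486)]),.012).round(3))
print("tops z.072")
for k,c in dict(blue=[(14,364),(77,378),(62,433),(0,420)],yellow=[(139,364),(199,370),(195,434),(132,424)],grey=[(247,377),(301,388),(288,446),(235,434)],green=[(367,401),(428,402),(425,464),(364,460)],white=[(472,380),(541,375),(549,432),(484,440)]).items(): 
    q=onz(T,t(c),.072); print(k,q.mean(0).round(3), np.degrees(np.arctan2(*(q[1]-q[0])[[1,0]])).round(1))
E
```

```text
blue [0.469 0.284 0.073] 0.3 0.4
yellow [0.47  0.156 0.075] 0.1 0.1
grey [0.458 0.058 0.076] 0.1 0.1
green [ 0.442 -0.07   0.074] 0.1 0.2
white [ 0.465 -0.183  0.075] 0.3 0.4
bdTopA(+y side far) [0.689 0.096 0.208] 0.2 0.4
bdTopB [0.587 0.094 0.211] 1.2 1.8
lane hiR(crop bl) [0.565 0.246 0.007] 0.0 0.0
lane loR? [ 0.573 -0.254  0.011] 0.3 0.4
rack foot far [ 0.394 -0.302  0.009] 0.4 0.4
rackpost1 [ 0.525 -0.313  0.063] 0.1 0.2
rackpost2 [ 0.428 -0.333  0.073] 0.1 0.2
bed stop hoop R [ 0.6   -0.238  0.126] 0.1 0.2
rail end near [0.598 0.235 0.07 ] 0.6 0.9
foot z12 [[ 0.716  0.252  0.012]
 [ 0.564  0.245  0.012]
 [ 0.571 -0.254  0.012]]
rackfoot z12 [[ 0.542 -0.265  0.012]
 [ 0.56  -0.354  0.012]
 [ 0.414 -0.388  0.012]
 [ 0.395 -0.302  0.012]]
tops z.072
blue [0.467 0.281 0.072] -101.5
yellow [0.469 0.157 0.072] -94.8
grey [0.458 0.058 0.072] -100.6
green [ 0.441 -0.067  0.072] -90.0
white [ 0.467 -0.179  0.072] -84.9
```

Call:
step_arm([
  [[0,0,-0.0223,2.3,3.32,0.4,0],[0,0,-0.0223,2.3,3.32,0.4,0],[0,0,-0.0223,2.3,3.32,0.4,0],[0,0,-0.0223,2.3,3.32,0.4,0],[0,0,-0.0223,2.3,3.32,0.4,0],[0,0,-0.0223,2.3,3.32,0.4,0],[0,0,-0.0223,2.3,3.32,0.4,0],[0,0,-0.0223,2.3,3.32,0.4,0],[0,0,-0.0223,2.3,3.32,0.4,0],[0,0,-0.0223,2.3,3.32,0.4,0],[0,0,-0.0223,2.3,3.32,0.4,0],[0,0,-0.0223,2.3,3.32,0.4,0],[0,0,-0.0223,2.3,3.32,0.4,0],[0,0,-0.0223,2.3,3.32,0.4,0],[0,0,-0.0223,2.3,3.32,0.4,0],[0,0,-0.0223,2.3,3.32,0.4,0],[0,0,-0.0223,2.3,3.32,0.4,0],[0,0,-0.0223,2.3,3.32,0.4,0],[0,0,0,0,0,0,0],[0,0,0,0,0,0,0]],
])

```text
t: 3.35
tool_pos: [0.6377, 0.0959, 0.3026]
orientation: [1.0, 0.01, -0.001, 0.0]
force: [-0.1, 0.3, 0.6]
gripper_width: 0.0427
grasp_force: 0.0
```

```bash
cat >> h.py <<'E'
def snap(n,name):
    o=robot.get_obs(); im=robot.get_image(n); cv2.imwrite(f"pics/{name}.png",im[:,:,::-1])
    np.savez(f"pics/{name}.npz",orientation=o["orientation"],tool_pos=o["tool_pos"]); return o,im
def wcam(name): return cam("wrist",np.load(f"pics/{name}.npz"))
E
python3 -c "
from h import *
o,im=snap('wrist','w1');print(o['tool_pos'],o['orientation'],o['gripper_width'],o['q'])"
```

```text
[0.63771989 0.09589166 0.30259309] [ 9.99952503e-01  9.72963152e-03 -5.44938270e-04  1.69372053e-04] 0.04267309349425416 [-2.32121788e-02  4.02453712e-01  1.15991839e+00 -3.74473360e-04
  1.58029868e+00  1.52812122e+00]
```

View pics/w1.png

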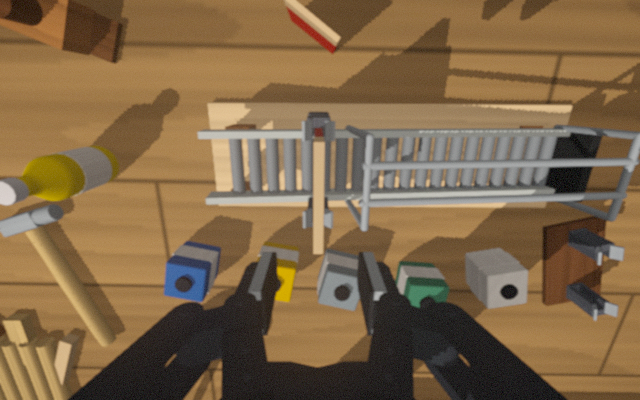

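The wrist view shows the gate's top edge running from (318,140) to (318,254), about 12 px thick. Its posts are at (318,125) and (318,215), the rack is at right (575,260), and the finger tips are at (262,290) and (372,290).

Run:
```python
from h import *
W=wcam("w1"); T=cam("top");S=cam("side")
im=cv2.imread("pics/w1.png")
for y in (150,180,210,240): print(y,[tuple(int(v) for v in p) for p in im[y,304:334]])
t=lambda a:np.array(a)/3+[230,110]-1/3
s=lambda a:np.array(a)/2.5+[220,90]-.3
P=[(318.5,141),(318.5,253)]
print("board top",onz(W,P,.21).round(4)); print("tri",tri(W,P,S,s([(149,224),(229,243)])).round(4))
print("triW-T",tri(W,P,T,t([(229,142),(229,255)])).round(4))
# rack posts tops in wrist view
P=[(575,236),(573,288),(619,256),(612,315)]
print(onz(W,P,.07).round(3))
P=[(545,226),(605,215),(545,303),(606,287)]
print(onz(W,P,.012).round(3))
P=[(208,104),(570,104)]
print('lane',onz(W,P,.012).round(3))
```

```text
150 [(144, 145, 147), (148, 148, 147), (145, 148, 148), (138, 138, 140), (132, 132, 132), (123, 125, 127), (111, 112, 113), (98, 99, 100), (85, 102, 114), (109, 141, 167), (130, 170, 199), (134, 176, 208), (137, 177, 209), (136, 178, 207), (136, 180, 209), (135, 179, 210), (135, 177, 208), (134, 178, 210), (138, 178, 208), (129, 170, 201), (121, 152, 177), (100, 113, 126), (93, 94, 96), (86, 91, 91), (93, 93, 96), (83, 88, 94), (84, 98, 114), (93, 121, 147), (101, 134, 162), (97, 132, 161)]
180 [(149, 151, 150), (149, 151, 152), (147, 147, 147), (139, 140, 141), (131, 135, 136), (127, 129, 132), (113, 114, 114), (99, 99, 105), (92, 104, 120), (110, 146, 172), (134, 174, 204), (136, 181, 212), (137, 179, 210), (136, 178, 210), (135, 180, 211), (136, 181, 210), (136, 177, 210), (139, 182, 212), (136, 179, 209), (125, 162, 192), (112, 134, 156), (98, 104, 113), (87, 91, 92), (88, 87, 87), (88, 91, 95), (89, 100, 112), (97, 120, 145), (104, 139, 164), (103, 140, 169), (104, 137, 165)]
210 [(86, 115, 142), (85, 103, 126), (88, 104, 120), (97, 102, 109), (93, 100, 99), (97, 100, 99), (93, 
[... 583 characters left out ...]
83, 213), (140, 185, 214), (135, 182, 212), (137, 181, 212), (138, 182, 213), (137, 181, 212), (120, 166, 200), (103, 143, 175), (72, 109, 138), (51, 85, 115), (62, 90, 117), (64, 92, 122), (58, 96, 128), (77, 117, 151), (81, 129, 167), (80, 131, 169), (82, 132, 171), (87, 131, 172)]
board top [[0.6921 0.096  0.21  ]
 [0.5954 0.0939 0.21  ]]
tri [[0.6899 0.0948 0.2058]
 [0.5938 0.0929 0.2093]]
triW-T [[0.6911 0.0962 0.2028]
 [0.5874 0.094  0.1953]]
[[ 0.553 -0.258  0.07 ]
 [ 0.47  -0.28   0.07 ]
 [ 0.524 -0.329  0.07 ]
 [ 0.424 -0.353  0.07 ]]
[[ 0.543 -0.261  0.012]
 [ 0.563 -0.349  0.012]
 [ 0.4   -0.3    0.012]
 [ 0.434 -0.394  0.012]]
lane [[ 0.713  0.247  0.012]
 [ 0.723 -0.247  0.012]]
```

Call:
step_arm([
  [[0,0,0,0.3,-0.05,-2.5,0.3],[0,0,0,0.3,0,-2.5,0.3],[0,0,0,0,0,-2.5,0.3],[0,0,0,0,0,-2.5,0.3],[0,0,0,0,0,-1.5,0.3],[0,0,0,0,0,-1.1,0.3],[0,0,0,0,0,0,0.3],[0,0,0,0,0,0,1],[0,0,0,0,0,0,1],[0,0,0,0,0,0,1],[0,0,0,0,0,0,1],[0,0,0,0,0,0,1],[0,0,0,0,0,0,1]],
], squeeze=40)

```text
t: 4.7
tool_pos: [0.6444, 0.0945, 0.1787]
orientation: [1.0, 0.009, 0.001, 0.0]
force: [-0.1, -0.5, 5.9]
gripper_width: 0.0072
grasp_force: 43.4
```

Call:
step_arm([
  [[0,0,0,0,0,0.3,1],[0,0,0,0,0,0.6,1],[0,0,0,0,0,1,1],[0,0,0,0,0,1,1],[0,0,0,0,0,1,1],[0,0,0,0,0,1,1],[0,0,0,0,0,1.5,1],[0,0,0,0,0,2,1],[0,0,0,0,0,2.5,1],[0,0,0,0,0,2.5,1],[0,0,0,0,0,1,1],[0,0,0,0,0,0,1],[0,0,0,0,0,0,1]],
])

```text
t: 6.0
tool_pos: [0.6433, 0.0946, 0.3204]
orientation: [1.0, 0.009, -0.001, -0.0]
force: [-0.5, -0.1, -1.3]
gripper_width: 0.0075
grasp_force: 42.4
```

Run:
```python
from h import *
o,im=snap('wrist','w2');print(o['tool_pos'],o['orientation'],o['force'],o['gripper_width'])
o,i2=snap('side','s2'); cv2.imwrite("pics/v2.png",np.vstack([cv2.resize(i2[100:250,240:420],(640,533))[:300],im[:300]])[:,:,::-1])
```

```text
[0.64334242 0.09462448 0.32037081] [ 9.99962096e-01  8.68322513e-03 -6.38717188e-04 -3.40094311e-05] [-0.48130106 -0.0947379  -1.27742521] 0.007515495135421135
```

View pics/v2.png

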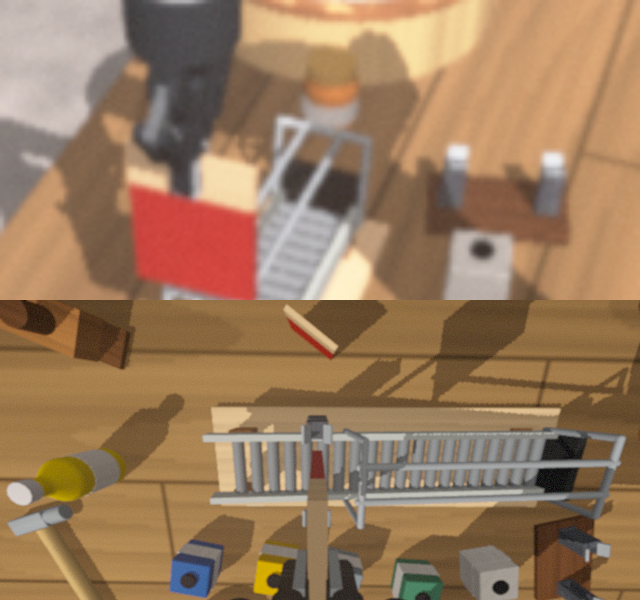

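Call:
step_arm([
  [[0,0,0.0227,-1.65,-3.15,0,1],[0,0,0.0227,-1.65,-3.15,0,1],[0,0,0.0227,-1.65,-3.15,0,1],[0,0,0.0227,-1.65,-3.15,0,1],[0,0,0.0227,-1.65,-3.15,0,1],[0,0,0.0227,-1.65,-3.15,0,1],[0,0,0.0227,-1.65,-3.15,0,1],[0,0,0.0227,-1.65,-3.15,0,1],[0,0,0.0227,-1.65,-3.15,0,1],[0,0,0.0227,-1.65,-3.15,0,1],[0,0,0,0,0,0,1],[0,0,0,0,0,0,1]],
])

```text
t: 7.3
tool_pos: [0.4781, -0.2206, 0.3203]
orientation: [0.993, 0.121, -0.001, -0.001]
force: [0.6, 0.9, -1.8]
gripper_width: 0.0074
grasp_force: 42.3
```

Run:
```python
from h import *
o,im=snap('wrist','w3');print(o['tool_pos'],o['orientation'],o['force'],o['gripper_width'])
print(proj(cam('wrist',o),[[.478,-.328,.02],[.52,-.317,.07],[.43,-.34,.07]]))
cv2.imwrite("pics/w3b.png",cv2.resize(im[:,:,::-1][100:400,320:640],None,fx=2,fy=2,interpolation=cv2.INTER_CUBIC))
```

```text
[ 0.47808492 -0.22060638  0.32025222] [ 9.92688211e-01  1.20701699e-01 -5.84089274e-04 -9.35309819e-04] [ 0.59016403  0.89415853 -1.80293566] 0.007426985728320659
[[386.71356168 177.02099978]
 [397.0475334  153.92514719]
 [391.80269724 220.01111978]]
```

View pics/w3b.png

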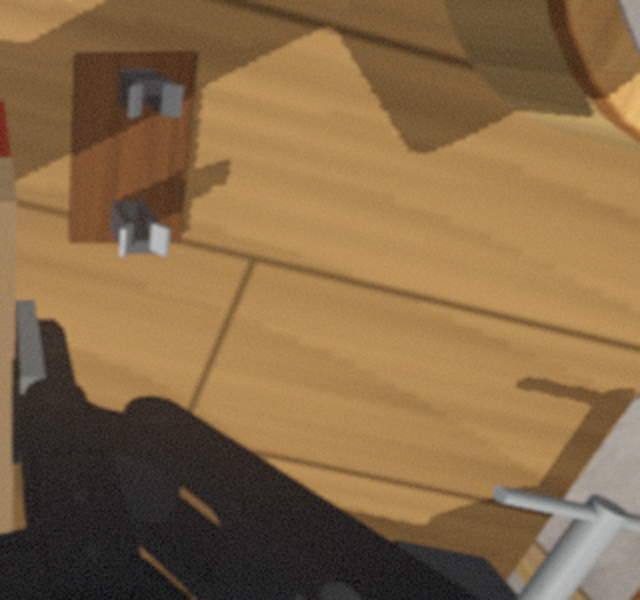

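The wrist crop shows the rack foot corners at crop (75,55), (198,52), (185,242) and (70,243). The slot centres at the post lips are at about (155,85) for the far post and (145,230) for the near one.

Run:
```python
from h import *
W=wcam("w3");T=cam("top");S=cam("side");c=lambda a:np.array(a)/2+[320,100]-.25
q=onz(W,c([(75,55),(198,52),(185,242),(70,243)]),.012);print(q.round(4),q.mean(0).round(4))
f=lambda v:np.degrees(np.arctan2(v[1],v[0])).round(1)
print(f(q[0]-q[3]),f(q[1]-q[2]),f(q[0]-q[1])-90)
p=onz(W,c([(155,84),(145,230),(155,116),(145,253)]),.07);print(p.round(4),p.mean(0),f(p[0]-p[1]))
R_=cv2.Rodrigues(np.array([0,0,np.radians(14)]))[0]
m=q.mean(0)
for z in (.06,.07,.08):
  P=np.array([[sx*x,0,z] for sx in(1,-1) for x in(.044,.062)])@R_.T+[m[0],m[1],0]
  print(z,((proj(W,P)-[320,100])*2).round(0).tolist(),((proj(S,P)-[240,100])*3.556).round().tolist())
# held board tri bottom corners
```

```text
[[ 0.537  -0.2654  0.012 ]
 [ 0.5605 -0.3514  0.012 ]
 [ 0.4175 -0.3929  0.012 ]
 [ 0.3942 -0.3033  0.012 ]] [ 0.4773 -0.3283  0.012 ]
14.8 16.2 15.299999999999997
[[ 0.535  -0.3122  0.07  ]
 [ 0.4377 -0.3381  0.07  ]
 [ 0.5153 -0.3189  0.07  ]
 [ 0.4211 -0.3436  0.07  ]] [ 0.47726108 -0.32819393  0.07      ] 14.9
0.06 [[151.0, 106.0], [154.0, 78.0], [141.0, 229.0], [139.0, 252.0]] [[459.0, 163.0], [442.0, 162.0], [544.0, 170.0], [561.0, 172.0]]
0.07 [[155.0, 108.0], [157.0, 80.0], [144.0, 234.0], [142.0, 257.0]] [[460.0, 156.0], [443.0, 154.0], [546.0, 163.0], [563.0, 164.0]]
0.08 [[159.0, 111.0], [161.0, 82.0], [148.0, 239.0], [145.0, 263.0]] [[461.0, 148.0], [444.0, 147.0], [547.0, 155.0], [565.0, 157.0]]
```

Call:
step_arm([
  [[0,0,0.01,0,-3.6,0,1],[0,0,0.01,0,-3.6,0,1],[0,0,0,-0.1,-3.57,0,1],[0,0,0,0,0,-3.5,1],[0,0,0,0,0,-3.5,1],[0,0,0,0,0,-3.5,1],[0,0,0,0,0,-2.5,1],[0,0,0,0,0,-0.5,1],[0,0,0,0,0,0,1],[0,0,0,0,0,0,1],[0,0,0,0,0,0,1]],
])

```text
t: 8.45
tool_pos: [0.4788, -0.3286, 0.1882]
orientation: [0.991, 0.132, 0.001, 0.001]
force: [0.3, 0.7, 0.1]
gripper_width: 0.0075
grasp_force: 42.3
```

Run:
```python
from h import *
o,im=snap('wrist','w4');print(o['tool_pos'],o['orientation'],o['force'],o['gripper_width'])
o,i2=snap('side','s4'); _,i3=snap('top','t4')
a=cv2.resize(im[40:240,200:440],(480,400)); b=cv2.resize(i2[110:190,330:426],(480,400)); c=cv2.resize(i3[200:280,400:496],(480,400))
cv2.imwrite("pics/v4.png",cv2.resize(np.hstack([a,b]),(800,333))[:,:,::-1])
```

```text
[ 0.47875423 -0.32857308  0.18822304] [0.99123632 0.1320892  0.00105392 0.00137683] [0.31818917 0.69109912 0.08745387] 0.007547520644361318
```

View pics/v4.png

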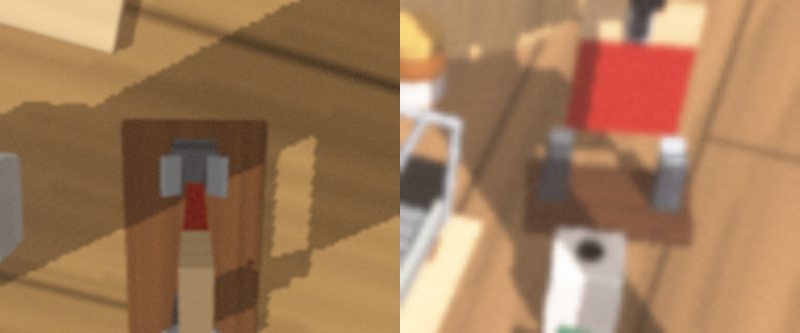

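The wrist crop shows the board's lower edge (x about 195) centred between the far post's lips (181 to 207). The side crop shows the board just above the posts. I lower it.

Call:
step_arm([
  [[0,0,0,-0.1,0,-0.5,1],[0,0,0,0,0,-0.7,1],[0,0,0,0,0,-0.7,1],[0,0,0,0,0,-0.7,1],[0,0,0,0,0,-0.7,1],[0,0,0,0,0,-0.7,1],[0,0,0,0,0,-0.5,1],[0,0,0,0,0,-0.5,1],[0,0,0,0,0,-0.5,1],[0,0,0,0,0,0,1]],
])

```text
t: 9.6
tool_pos: [0.4764, -0.3278, 0.1305]
orientation: [0.991, 0.132, -0.0, -0.001]
force: [1.0, 0.7, -0.7]
gripper_width: 0.0071
grasp_force: 42.3
```

Nothing has touched yet and the bottom is about 30 mm into the slots, so I go on to the floor.

Call:
step_arm([
  [[0,0,0,0,0,-0.4,1],[0,0,0,0,0,-0.3,1],[0,0,0,0,0,-0.3,1],[0,0,0,0,0,-0.2,1],[0,0,0,0,0,-0.2,1],[0,0,0,0,0,0,1],[0,0,0,0,0,0,1]],
])

```text
t: 10.3
tool_pos: [0.4767, -0.3281, 0.1173]
orientation: [0.991, 0.132, 0.0, -0.0]
force: [0.5, -1.0, -1.1]
gripper_width: 0.0073
grasp_force: 42.3
```

Call:
step_arm([
  [[0,0,0,0,0,-0.2,1],[0,0,0,0,0,-0.2,1],[0,0,0,0,0,-0.1,1],[0,0,0,0,0,0,1]],
])

```text
t: 10.7
tool_pos: [0.4771, -0.3289, 0.1156]
orientation: [0.991, 0.132, 0.001, 0.001]
force: [-5.4, 2.1, 18.2]
gripper_width: 0.0074
grasp_force: 45.3
```

Call:
step_arm([
  [[0,0,0,0,0,0.2,0.3],[0,0,0,0,0,0,0.3],[0,0,0,0,0,0,0.3],[0,0,0,0,0,1.5,0.3],[0,0,0,0,0,3,0],[0,0,0,0,0,4,-0.5],[0,0,0.14,0,1.4,0,-1],[0,0,0.14,-0.1,1.4,0,-1],[0,0,0.14,-0.1,1.4,0,-1],[0,0,0.14,-0.1,1.4,0,-1],[0,0,0.14,-0.1,1.4,0,-1],[0,0,0.14,-0.1,1.4,0,-1],[0,0,0.14,-0.1,1.4,0,-1],[0,0,0.14,-0.1,1.4,-0.5,-1],[0,0,0.14,-0.1,1.4,-1,-1],[0,0,0.14,-0.2,2.0,-1,-1],[0,0,0,0,0,0,-1],[0,0,0,0,0,0,-1]],
])

```text
t: 12.5
tool_pos: [0.4667, -0.1821, 0.1742]
orientation: [0.674, 0.739, -0.0, -0.0]
force: [-0.7, 0.1, 0.3]
gripper_width: 0.0854
grasp_force: 0.0
```

Run:
```python
from h import *
o,im=snap('wrist','w5');print(o['tool_pos'],o['orientation'],o['force'],o['gripper_width'],o['q'][5])
C=cam('wrist',o)
print('cap proj',proj(C,[[.466,-.182,.078],[.4773,-.3283,.144]]).round())
print([ (np.round(d["bbox"]).tolist(),round(d["p"],2)) for d in robot.find_in("wrist","tin_white")])
print([ (np.round(d["bbox"]).tolist(),round(d["p"],2)) for d in robot.find_in("wrist","board")])
```

```text
[ 0.46674835 -0.18207075  0.17416994] [ 6.73931734e-01  7.38793595e-01 -1.72806881e-04 -1.09190776e-04] [-0.6861335   0.05834003  0.3292381 ] 0.08540164093467117 -0.6863391766001739
cap proj [[315. 205.]
 [312. 408.]]
[([279.0, 155.0, 356.0, 240.0], 0.88)]
[([256.0, 295.0, 366.0, 370.0], 0.69)]
```

View pics/w5.png

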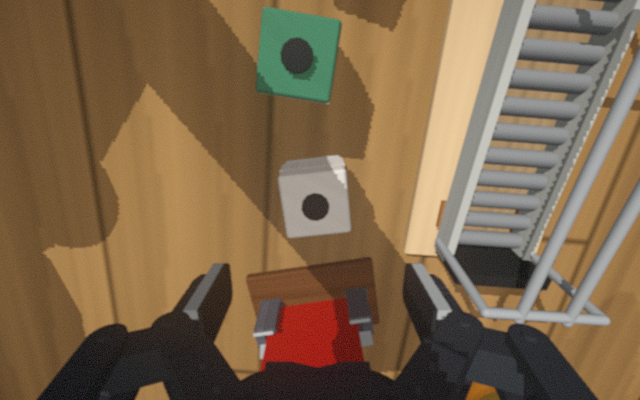

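The wrist picture shows the parked red board standing in the rack, the white tin's cap at (315,207) with the tin turned about 5.5° anticlockwise of the tool, and the green tin at (298,55).

```bash
cat >> h.py <<'E'
def tin(im,C,x,y,dbg=None):
    """rectify plane z=.072 round (x,y), 0.5 mm px, right=+x up=+y; returns cap xy and yaw of the top face"""
    s=.0005;n=200
    g=np.array([[0,0],[n,0],[n,n],[0,n]],np.float32)
    w=lambda z:np.c_[x+(g[:,0]-n/2)*s,y-(g[:,1]-n/2)*s,np.full(4,z)]
    rec=lambda z:cv2.warpPerspective(im,cv2.getPerspectiveTransform(proj(C,w(z)).astype(np.float32),g),(n,n))
    d=(rec(.078).max(2)<70).astype(np.uint8); k,l,st,ce=cv2.connectedComponentsWithStats(d)
    i=min((i for i in range(1,k) if 700<st[i,4]<3500),key=lambda i:np.hypot(*(ce[i]-n/2)),default=None)
    if i is None: return None
    c=ce[i]; r=rec(.072); m=np.zeros((n+2,n+2),np.uint8)
    for dx,dy in((34,0),(-34,0),(0,34),(0,-34)):
        p=(int(c[0]+dx),int(c[1]+dy))
        if 0<=min(p) and max(p)<n: cv2.floodFill(r.copy(),m,p,0,(14,)*3,(14,)*3,8|cv2.FLOODFILL_MASK_ONLY|cv2.FLOODFILL_FIXED_RANGE|(255<<8))
    m=cv2.morphologyEx(m[1:-1,1:-1],cv2.MORPH_OPEN,np.ones((5,5)))
    q=cv2.minAreaRect(cv2.findNonZero(m)); a=-((q[2]+45)%90-45)
    return dict(cap=(round(x+(c[0]-n/2)*s,4),round(y-(c[1]-n/2)*s,4)),capA=int(st[i,4]),mid=(round(x+(q[0][0]-n/2)*s,4),round(y-(q[0][1]-n/2)*s,4)),size=np.round(np.array(q[1])*s*1e3).tolist(),yaw=round(a,1))
E
python3 - <<'E'
from h import *
im=cv2.imread("pics/w5.png")[:,:,::-1].copy();C=wcam("w5")
print(tin(im,C,.466,-.182)); print(tin(im,C,.442,-.068))
T=cam("top");im=cv2.imread("pics/top0.png")[:,:,::-1].copy()
for a in [(.466,-.182),(.442,-.068),(.458,.058),(.469,.156),(.468,.283)]: print(tin(im,T,*a))
E
```

```text
{'cap': (np.float64(0.4658), np.float64(-0.1832)), 'capA': 1447, 'mid': (0.4658, -0.1831), 'size': [56.0, 56.0], 'yaw': 11.6}
{'cap': (np.float64(0.4424), np.float64(-0.0702)), 'capA': 1578, 'mid': (0.4415, -0.0689), 'size': [55.0, 55.0], 'yaw': -3.5}
{'cap': (np.float64(0.4652), np.float64(-0.1828)), 'capA': 1249, 'mid': (0.467, -0.1761), 'size': [66.0, 49.0], 'yaw': 14.0}
{'cap': (np.float64(0.4418), np.float64(-0.0687)), 'capA': 1585, 'mid': (0.4407, -0.0668), 'size': [56.0, 56.0], 'yaw': -1.5}
{'cap': (np.float64(0.4583), np.float64(0.058)), 'capA': 1469, 'mid': (0.4566, 0.0593), 'size': [56.0, 55.0], 'yaw': -12.9}
{'cap': (np.float64(0.4701), np.float64(0.157)), 'capA': 1184, 'mid': (0.4701, 0.1584), 'size': [54.0, 55.0], 'yaw': -9.5}
None
```

Call:
step_arm([
  [[0,0,0.11,-0.1,-0.1,-3,-1],[0,0,0,0,0,-4,-1],[0,0,0,0,0,-4,-1],[0,0,0,0,0,-2.7,-1],[0,0,0,0,0,-1.5,-1],[0,0,0,0,0,0,-1],[0,0,0,0,0,0,1],[0,0,0,0,0,0,1],[0,0,0,0,0,0,1],[0,0,0,0,0,0,1],[0,0,0,0,0,0,1],[0,0,0,0,0,0,1]],
], squeeze=40)

```text
t: 13.85
tool_pos: [0.4667, -0.1839, 0.0237]
orientation: [0.632, 0.775, -0.0, 0.002]
force: [-1.2, -1.4, 6.6]
gripper_width: 0.0575
grasp_force: 44.5
```

Call:
step_arm([
  [[0,0,0,0,0,1,1],[0,0,0,0,0,3,1],[0,0,0,0,0,4,1],[0,0,0,0,0,4,1],[0,0,0,0,0,4,1],[0,0,0,0,0,4,1],[0,0,-0.02,1.95,3.8,1,1],[0,0,-0.02,1.95,3.8,0,1],[0,0,-0.02,1.95,3.8,0,1],[0,0,-0.02,1.95,3.8,0,1],[0,0,-0.02,1.95,3.8,0,1],[0,0,-0.02,1.95,3.8,0,1],[0,0,-0.02,1.95,3.8,0,1],[0,0,-0.02,1.95,3.8,0,1],[0,0,-0.02,1.93,3.74,0,1],[0.05,0,0,0,0,0,1],[0.055,0,0,0,0,0,1],[0,0,0,0,0,0,1],[0,0,0,0,0,0,1]],
])

```text
t: 15.75
tool_pos: [0.6405, 0.1579, 0.2322]
orientation: [0.698, 0.714, 0.037, -0.037]
force: [-0.2, -0.4, -2.8]
gripper_width: 0.0575
grasp_force: 44.8
```

Run:
```python
from h import *
o,im=snap('wrist','w6');print(o['tool_pos'],R.from_quat(o['orientation']).as_matrix().round(3).tolist(),o['force'])
C=cam('wrist',o)
u=np.array([-.019*.9945,.9945,.1045]); L=np.array([.642,.160,.075]); X=np.array([1,.019,0])
P=[L+a*X+b*u for b in(-.065,0,.065) for a in(-.044,-.036,.036,.044)]
for p in proj(C,P): cv2.circle(im,tuple(int(v) for v in p),2,(255,0,0),-1)
cv2.imwrite('pics/w6b.png',im[:,:,::-1])
```

```text
[0.64048899 0.15785124 0.23220419] [[-0.023, 1.0, -0.001], [0.994, 0.023, 0.104], [0.104, 0.001, -0.995]] [-0.24607367 -0.38735782 -2.77129017]
```

View pics/w6b.png

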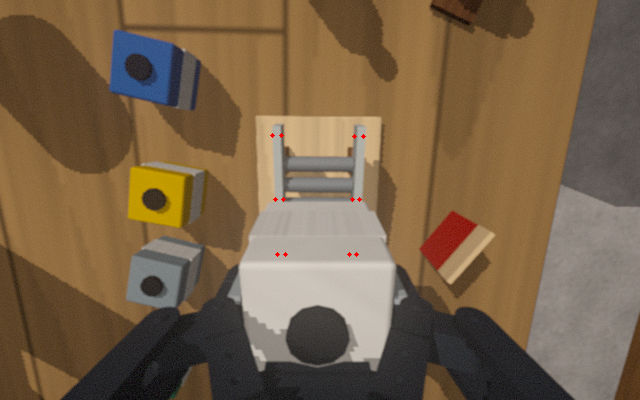

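The held white tin hangs over the loading zone, with its cap at (317,335). The overlaid rail points (272 to 281 and 355 to 364) fall on the rails, so the lane estimate is good to about 1 mm.

Call:
step_arm([
  [[0,0,0,0.15,0,-3,1],[0,0,0,0,0,-3.5,1],[0,0,0,0,0,-3,1],[0,0,0,0,0,-1.5,1],[0,0,0,0,0,-1,1],[0,0,0,0,0,-0.5,1],[0,0,0,0,0,-0.3,1],[0,0,0,0,0,0,1],[0,0,0,0,0,0,1]],
])

```text
t: 16.7
tool_pos: [0.6431, 0.1584, 0.1054]
orientation: [0.698, 0.714, 0.038, -0.036]
force: [0.2, -0.8, -3.8]
gripper_width: 0.0574
grasp_force: 44.7
```

Call:
step_arm([
  [[0,0,0,0,0,-0.3,1],[0,0,0,0,0,-0.2,1],[0,0,0,0,0,-0.15,1],[0,0,0,0,0,0,1]],
])

```text
t: 17.1
tool_pos: [0.6428, 0.1583, 0.0999]
orientation: [0.698, 0.714, 0.038, -0.036]
force: [-3.6, -1.3, 7.4]
gripper_width: 0.0577
grasp_force: 45.9
```

Call:
step_arm([
  [[0,0,0,0,0,0,-1],[0,0,0,0,0,0,-1],[0,0,0,0,0,0,-1],[0,0,0,0,0,0,-1],[0,0,0,0,0,0,-1],[0,0,0,0,0,0.5,-1],[0,0,0,0,0,2,-1],[0,0,0,0,0,4,-1],[0,0,0,0,0,4,-1],[-0.035,0,0,0,0,3.5,-1],[-0.035,0,-0.02,-2.52,-2.84,0,-1],[-0.035,0,-0.02,-2.52,-2.84,0,-1],[0,0,-0.025,-2.52,-2.84,0,-1],[0,0,0,-2.52,-2.84,0,-1],[0,0,0,-2.52,-2.84,-1,-1],[0,0,0,-2.52,-2.84,-2,-1],[0,0,0,-2.52,-2.84,-2,-1],[0,0,0,-2.52,-2.84,-1.5,-1],[0,0,0,0,0,0,-1],[0,0,0,0,0,0,-1]],
])

```text
t: 19.1
tool_pos: [0.4409, -0.0694, 0.1733]
orientation: [0.722, 0.691, 0.001, 0.001]
force: [-0.3, -0.1, 0.1]
gripper_width: 0.0854
grasp_force: 0.0
```

```bash
cat > look.py <<'E'
import sys
from h import *
name,x,y=sys.argv[1],float(sys.argv[2]),float(sys.argv[3])
o,im=snap('wrist',name); m=R.from_quat(o['orientation']).as_matrix()
print(o['tool_pos'].round(4),'toolyaw',np.degrees(np.arctan2(m[1,0],m[0,0])).round(1),'z',m[:,2].round(3),o['force'].round(1))
print(tin(im,cam('wrist',o),x,y))
_,t=snap('top',name+'t'); T=cam('top')
for a in [(.466,-.182),(.442,-.069),(.458,.058),(.470,.157),(.468,.283)]: print(a,tin(t,T,*a))
E
python3 look.py w7 .442 -.069
python3 -c "
import cv2;a=cv2.imread('pics/w7.png');b=cv2.resize(cv2.imread('pics/w7t.png')[110:290,230:494],(640,436));b=b[:250]
import numpy as np;cv2.imwrite('pics/v7.png',np.vstack([a[60:360],b]))"
```

```text
[ 0.4409 -0.0694  0.1733] toolyaw 87.5 z [ 0.002  0.    -1.   ] [-0.3 -0.1  0.1]
{'cap': (np.float64(0.4425), np.float64(-0.0689)), 'capA': 1604, 'mid': (0.4416, -0.068), 'size': [55.0, 56.0], 'yaw': -3.5}
(0.466, -0.182) None
(0.442, -0.069) None
(0.458, 0.058) {'cap': (np.float64(0.4582), np.float64(0.0579)), 'capA': 1457, 'mid': (0.4563, 0.0594), 'size': [55.0, 55.0], 'yaw': -13.0}
(0.47, 0.157) {'cap': (np.float64(0.47), np.float64(0.157)), 'capA': 1182, 'mid': (0.4701, 0.1584), 'size': [54.0, 55.0], 'yaw': -9.5}
(0.468, 0.283) None
```

View pics/v7.png

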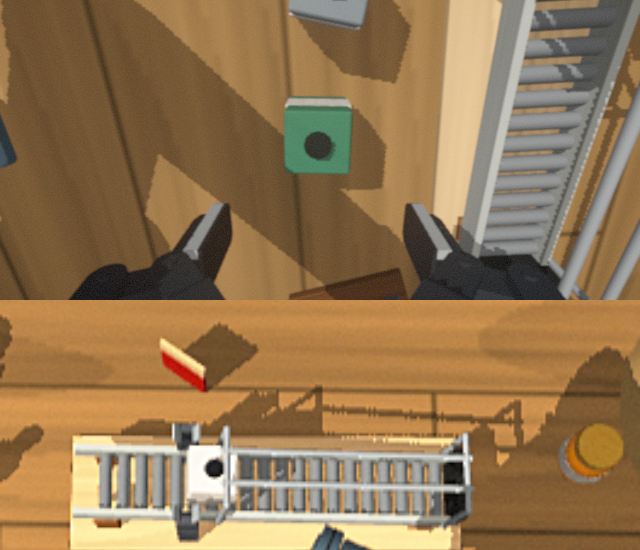

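The white tin stands upright on the rollers at the gate line, lower picture (212,470), on its way down. The green tin is under the tool, cap at (318,145).

Call:
step_arm([
  [[0,0,-0.015,0.1,0.1,-3,-1],[0,0,0,0,0,-4,-1],[0,0,0,0,0,-4,-1],[0,0,0,0,0,-2.5,-1],[0,0,0,0,0,-1.5,-1],[0,0,0,0,0,0,-1],[0,0,0,0,0,0,1],[0,0,0,0,0,0,1],[0,0,0,0,0,0,1],[0,0,0,0,0,0,1],[0,0,0,0,0,0,1],[0,0,0,0,0,0,1]],
])

```text
t: 20.4
tool_pos: [0.4432, -0.068, 0.0241]
orientation: [0.727, 0.687, 0.001, 0.002]
force: [1.0, 2.1, 6.3]
gripper_width: 0.0578
grasp_force: 44.3
```

```bash
cat > lane.py <<'E'
import sys
from h import *
o,t=snap('top',sys.argv[1]); T=cam('top')
b=[.6435,.095,.068]; u=np.array([-.019*.9945,.9945,.1045])
L=np.array([.642,.160,.0753])
for a in np.arange(-.36,.03,.03): pass
cv2.imwrite('pics/%sc.png'%sys.argv[1],cv2.resize(t[145:215,250:434],None,fx=4,fy=4,interpolation=cv2.INTER_CUBIC)[:,:,::-1])
for n in ['tin_grey','tin_green','tin_blue','tin_yellow','tin_white']:
    d=[e for e in robot.find_in('top',n) if e['p']>.4]
    for e in d:
        x0,y0,x1,y1=e['bbox']; k=((x0+x1)/2,(y0+y1)/2); P=onz(T,k,.09)[0]; print(n,round(e['p'],2),np.round(e['bbox']).tolist(),P.round(3))
E
python3 lane.py l1
```

```text
tin_grey 0.75 [306.0, 237.0, 330.0, 261.0] [0.451 0.06  0.09 ]
tin_blue 0.58 [230.0, 231.0, 256.0, 252.0] [0.468 0.276 0.09 ]
tin_yellow 0.71 [274.0, 230.0, 298.0, 254.0] [0.469 0.153 0.09 ]
tin_white 0.64 [323.0, 168.0, 348.0, 196.0] [0.647 0.013 0.09 ]
```

View pics/l1c.png

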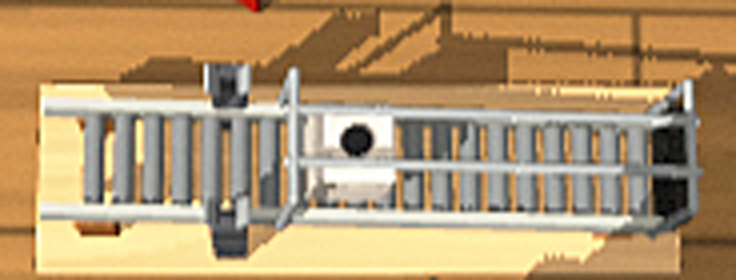

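White (356,140 in the crop) is rolling upright under the guide rods. I load green next.

Call:
step_arm([
  [[0,0,0,0,0,1,1],[0,0,0,0,0,4,1],[0,0,0,0,0,4.5,1],[0,0,0,0,0,4.5,1],[0,0,0,0,0,4.5,1],[0,0,0,0,0,2.5,1],[0,0,0.02,2.86,3.23,0,1],[0,0,0.02,2.86,3.23,0,1],[0,0,0.02,2.86,3.23,0,1],[0,0,0.02,2.86,3.23,0,1],[0.035,0,0,2.86,3.23,0,1],[0.035,0,0,2.86,3.23,0,1],[0.035,0,0,2.84,3.23,0,1],[0,0,0,0,0,0,1],[0,0,0,0,0,-3.5,1],[0,0,0,0,0,-3.5,1],[0,0,0,0,0,-3,1],[0,0,0,0,0,-1.5,1],[0,0,0,0,0,-1,1],[0,0,0,0,0,0,1]],
])

```text
t: 22.7
tool_pos: [0.6406, 0.1578, 0.1065]
orientation: [0.698, 0.714, 0.037, -0.037]
force: [0.2, -0.1, -2.5]
gripper_width: 0.0572
grasp_force: 45.4
```

Call:
step_arm([
  [[0,0,0,0.15,0,-0.3,1],[0,0,0,0,0,-0.2,1],[0,0,0,0,0,-0.2,1],[0,0,0,0,0,0,1]],
])

```text
t: 23.1
tool_pos: [0.6435, 0.1582, 0.1011]
orientation: [0.698, 0.714, 0.038, -0.036]
force: [-0.9, -0.6, -2.7]
gripper_width: 0.0574
grasp_force: 45.4
```

Call:
step_arm([
  [[0,0,0,0,0,-0.15,1],[0,0,0,0,0,0,1]],
])

```text
t: 23.3
tool_pos: [0.6437, 0.1583, 0.1004]
orientation: [0.698, 0.714, 0.038, -0.036]
force: [-1.5, -1.1, 2.2]
gripper_width: 0.0574
grasp_force: 45.8
```

Call:
step_arm([
  [[0,0,0,0,0,0,-1],[0,0,0,0,0,0,-1],[0,0,0,0,0,0,-1],[0,0,0,0,0,0,-1],[0,0,0,0,0,0,-1],[0,0,0,0,0,0.5,-1],[0,0,0,0,0,2,-1],[0,0,0,0,0,4,-1],[0,0,0,0,0,4,-1],[-0.035,0,0,0,0,3,-1],[-0.035,0,-0.05,-3.08,-1.67,0,-1],[-0.035,0,-0.05,-3.08,-1.67,0,-1],[0,0,-0.05,-3.08,-1.67,0,-1],[0,0,-0.05,-3.08,-1.67,-1,-1],[0,0,-0.048,-3.08,-1.67,-2.5,-1],[0,0,0,-3.08,-1.67,-2.5,-1],[0,0,0,0,0,0,-1],[0,0,0,0,0,0,-1]],
])

```text
t: 25.1
tool_pos: [0.458, 0.0578, 0.1744]
orientation: [0.782, 0.623, 0.002, 0.002]
force: [0.3, -0.1, 0.2]
gripper_width: 0.0856
grasp_force: 0.0
```

```bash
python3 look.py w8 .458 .058; python3 lane.py l2
```

```text
[0.458  0.0578 0.1744] toolyaw 77.1 z [ 0.005 -0.001 -1.   ] [ 0.3 -0.1  0.2]
{'cap': (np.float64(0.4595), np.float64(0.0578)), 'capA': 1559, 'mid': (0.4585, 0.0584), 'size': [55.0, 56.0], 'yaw': -13.2}
(0.466, -0.182) None
(0.442, -0.069) None
(0.458, 0.058) {'cap': (np.float64(0.4255), np.float64(0.0615)), 'capA': 1409, 'mid': (0.436, 0.0538), 'size': [67.0, 31.0], 'yaw': 23.2}
(0.47, 0.157) {'cap': (np.float64(0.4677), np.float64(0.1394)), 'capA': 2430, 'mid': (0.469, 0.1256), 'size': [100.0, 38.0], 'yaw': -5.9}
(0.468, 0.283) None
tin_green 0.68 [306.0, 172.0, 327.0, 191.0] [0.649 0.068 0.09 ]
tin_blue 0.8 [233.0, 229.0, 256.0, 254.0] [0.467 0.272 0.09 ]
tin_yellow 0.55 [275.0, 232.0, 280.0, 253.0] [0.467 0.178 0.09 ]
tin_white 0.86 [398.0, 176.0, 420.0, 194.0] [ 0.642 -0.206  0.09 ]
```

Call:
step_arm([
  [[0,0,0,0.1,0,-3,-1],[0,0.005,0,0,0,-4,-1],[0,0,0,0,0,-4,-1],[0,0,0,0,0,-2.5,-1],[0,0,0,0,0,-1.5,-1],[0,0,0,0,0,0,-1],[0,0,0,0,0,0,1],[0,0,0,0,0,0,1],[0,0,0,0,0,0,1],[0,0,0,0,0,0,1],[0,0,0,0,0,0,1],[0,0,0,0,0,0,1]],
])

```text
t: 26.7
tool_pos: [0.4606, 0.058, 0.0255]
orientation: [0.782, 0.624, 0.0, 0.001]
force: [-0.7, 0.5, 6.2]
gripper_width: 0.0577
grasp_force: 44.5
```

Call:
step_arm([
  [[0,0,0,0,0,1,1],[0,0,0,0,0,4,1],[0,0,0,0,0,4.5,1],[0,0,0,0,0,4.5,1],[0,0,0,0,0,4.5,1],[0,0,0,0,0,2.5,1],[0,0,0.06,3.07,1.67,0,1],[0,0,0.06,3.07,1.67,0,1],[0,0,0.06,3.07,1.67,0,1],[0.035,0,0.064,3.07,1.67,0,1],[0.035,0,0,3.07,1.67,0,1],[0.035,0,0,3.05,1.67,0,1],[0,0,0,0,0,0,1],[0,0,0,0,0,-3.5,1],[0,0,0,0,0,-3.5,1],[0,0,0,0,0,-3,1],[0,0,0,0,0,-1.5,1],[0,0,0,0,0,-1,1],[0,0,0,0,0,-0.4,1],[0,0,0,0,0,0,1]],
])

```text
t: 28.7
tool_pos: [0.6435, 0.1581, 0.1056]
orientation: [0.699, 0.713, 0.037, -0.037]
force: [0.4, -1.2, -3.5]
gripper_width: 0.0577
grasp_force: 44.9
```

Call:
step_arm([
  [[0,0,0,0,0,-0.3,1],[0,0,0,0,0,-0.15,1],[0,0,0,0,0,0,1]],
])

```text
t: 29.0
tool_pos: [0.6442, 0.1582, 0.1018]
orientation: [0.699, 0.713, 0.037, -0.036]
force: [0.4, -0.3, -0.5]
gripper_width: 0.0575
grasp_force: 45.0
```

Call:
step_arm([
  [[0,0,0,0,0,-0.1,1],[0,0,0,0,0,0,1],[0,0,0,0,0,0,-1],[0,0,0,0,0,0,-1],[0,0,0,0,0,0,-1],[0,0,0,0,0,0,-1],[0,0,0,0,0,0,-1],[0,0,0,0,0,0.5,-1],[0,0,0,0,0,2,-1],[0,0,0,0,0,4,-1],[0,0,0,0,0,4,-1],[-0.035,0,0,0,0,3,-1],[-0.035,0,-0.05,-3.5,0,0,-1],[-0.035,0,-0.05,-3.5,0,0,-1],[0,0,-0.05,-3.5,0,-1,-1],[0,0,-0.037,-3.5,-0.1,-2.5,-1],[0,0,0,-3.4,0,-2.5,-1],[0,0,0,0,0,0,-1],[0,0,0,0,0,0,-1]],
])

```text
t: 30.9
tool_pos: [0.4685, 0.1573, 0.1748]
orientation: [0.764, 0.646, 0.0, 0.001]
force: [1.0, -0.5, 0.8]
gripper_width: 0.0853
grasp_force: 0.0
```

```bash
python3 look.py w9 .470 .157; python3 lane.py l3
```

```text
[0.4685 0.1573 0.1748] toolyaw 80.4 z [ 0.001 -0.001 -1.   ] [ 1.  -0.5  0.8]
None
(0.466, -0.182) None
(0.442, -0.069) None
(0.458, 0.058) None
(0.47, 0.157) {'cap': (np.float64(0.4466), np.float64(0.1701)), 'capA': 2035, 'mid': (0.4463, 0.1773), 'size': [50.0, 37.0], 'yaw': 3.8}
(0.468, 0.283) None
tin_grey 0.84 [299.0, 167.0, 319.0, 195.0] [0.65  0.089 0.09 ]
tin_green 0.55 [379.0, 176.0, 405.0, 196.0] [ 0.64  -0.154  0.09 ]
tin_blue 0.49 [249.0, 242.0, 254.0, 252.0] [0.452 0.251 0.09 ]
tin_white 0.78 [396.0, 173.0, 420.0, 196.0] [ 0.645 -0.202  0.09 ]
```

View pics/w9.png

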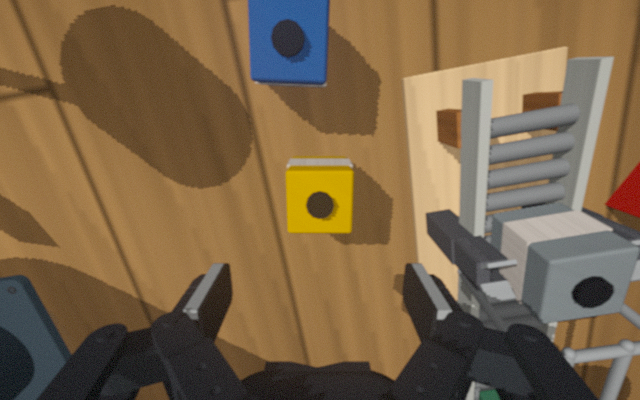

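The yellow tin is in place and square to the tool, cap at (320,205), so only the dark threshold missed it. The blue cap is at (289,38), and grey is at the gate line, rolling.

```bash
sed -i 's/max(2)<70/mean(2)<75/' h.py
python3 - <<'E'
from h import *
C=wcam('w9');print(onz(C,[(320,205),(289,38)],.078).round(4))
im=cv2.imread("pics/w9.png")[:,:,::-1].copy();print(tin(im,C,.470,.157),tin(im,C,.468,.283))
E
```

```text
[[0.4718 0.1571 0.078 ]
 [0.4705 0.284  0.078 ]]
{'cap': (np.float64(0.4718), np.float64(0.1572)), 'capA': 1627, 'mid': (0.4707, 0.1579), 'size': [55.0, 55.0], 'yaw': -9.3} {'cap': (np.float64(0.4709), np.float64(0.2822)), 'capA': 2111, 'mid': (0.4688, 0.2839), 'size': [54.0, 52.0], 'yaw': -11.3}
```

Call:
step_arm([
  [[0,0,0,0.25,0,-3,-1],[0,0,0,0,0,-4,-1],[0,0,0,0,0,-4,-1],[0,0,0,0,0,-2.6,-1],[0,0,0,0,0,-1.5,-1],[0,0,0,0,0,0,-1],[0,0,0,0,0,0,1],[0,0,0,0,0,0,1],[0,0,0,0,0,0,1],[0,0,0,0,0,0,1],[0,0,0,0,0,0,1],[0,0,0,0,0,0,1]],
])

```text
t: 32.5
tool_pos: [0.4729, 0.1574, 0.0251]
orientation: [0.764, 0.646, 0.001, 0.002]
force: [-1.4, 1.1, 6.2]
gripper_width: 0.0572
grasp_force: 44.4
```

Call:
step_arm([
  [[0,0,0,0,0,1,1],[0,0,0,0,0,4,1],[0,0,0,0,0,4.5,1],[0,0,0,0,0,4.5,1],[0,0,0,0,0,4.5,1],[0,0,0,0,0,2.5,1],[0,0,0.06,3.4,0,0,1],[0,0,0.06,3.4,0,0,1],[0.035,0,0.067,3.4,0,0,1],[0.035,0,0,3.4,0,0,1],[0.035,0,0,3.4,0.1,0,1],[0,0,0,0,0,0,1],[0,0,0,0,0,-3.5,1],[0,0,0,0,0,-3.5,1],[0,0,0,0,0,-3,1],[0,0,0,0,0,-1.5,1],[0,0,0,0,0,-1,1],[0,0,0,0,0,-0.5,1],[0,0,0,0,0,-0.2,1],[0,0,0,0,0,0,1]],
])

```text
t: 34.5
tool_pos: [0.6425, 0.1583, 0.1027]
orientation: [0.699, 0.713, 0.038, -0.035]
force: [-0.6, -0.1, -3.0]
gripper_width: 0.0574
grasp_force: 45.8
```

Call:
step_arm([
  [[0,0,0,0,0,-0.15,1],[0,0,0,0,0,-0.1,1],[0,0,0,0,0,0,1],[0,0,0,0,0,0,-1],[0,0,0,0,0,0,-1],[0,0,0,0,0,0,-1],[0,0,0,0,0,0,-1],[0,0,0,0,0,0,-1],[0,0,0,0,0,0.5,-1],[0,0,0,0,0,2,-1],[0,0,0,0,0,4,-1],[0,0,0,0,0,4,-1],[-0.035,0,0,0,0,3,-1],[-0.035,0,-0.05,-3.5,2.5,0,-1],[-0.035,0,-0.05,-3.5,2.5,0,-1],[0,0,-0.05,-3.5,2.5,-1,-1],[0,0,-0.065,-3.5,2.5,-2.5,-1],[0,0,0,-3.2,2.5,-2.5,-1],[0,0,0,0,0,0,-1],[0,0,0,0,0,0,-1]],
])

```text
t: 36.5
tool_pos: [0.4695, 0.2838, 0.1745]
orientation: [0.772, 0.636, 0.001, 0.002]
force: [0.5, 0.4, 0.8]
gripper_width: 0.0855
grasp_force: 0.0
```

```bash
python3 look.py w10 .471 .283|head -2; python3 lane.py l4
```

```text
[0.4695 0.2838 0.1745] toolyaw 78.9 z [ 0.004 -0.002 -1.   ] [0.5 0.4 0.8]
{'cap': (np.float64(0.4706), np.float64(0.2845)), 'capA': 1959, 'mid': (0.4693, 0.2859), 'size': [54.0, 56.0], 'yaw': -11.7}
tin_grey 0.89 [357.0, 172.0, 381.0, 196.0] [ 0.643 -0.086  0.09 ]
tin_green 0.89 [383.0, 174.0, 406.0, 196.0] [ 0.642 -0.162  0.09 ]
tin_blue 0.72 [242.0, 229.0, 257.0, 255.0] [0.467 0.258 0.09 ]
tin_blue 0.59 [399.0, 177.0, 419.0, 195.0] [ 0.64  -0.206  0.09 ]
tin_yellow 0.95 [308.0, 171.0, 332.0, 194.0] [0.646 0.057 0.09 ]
tin_white 0.54 [398.0, 174.0, 423.0, 196.0] [ 0.642 -0.21   0.09 ]
```

Call:
step_arm([
  [[0,0.004,0,0.1,0.1,-3,-1],[0,0,0,0,0,-4,-1],[0,0,0,0,0,-4,-1],[0,0,0,0,0,-2.6,-1],[0,0,0,0,0,-1.5,-1],[0,0,0,0,0,0,-1],[0,0,0,0,0,0,1],[0,0,0,0,0,0,1],[0,0,0,0,0,0,1],[0,0,0,0,0,0,1],[0,0,0,0,0,0,1],[0,0,0,0,0,0,1]],
])

```text
t: 38.1
tool_pos: [0.4719, 0.2846, 0.0247]
orientation: [0.773, 0.635, 0.001, 0.001]
force: [-0.3, -1.4, 6.4]
gripper_width: 0.0576
grasp_force: 44.9
```

Call:
step_arm([
  [[0,0,0,0,0,1,1],[0,0,0,0,0,4,1],[0,0,0,0,0,4.5,1],[0,0,0,0,0,4.5,1],[0,0,0,0,0,4.5,1],[0,0,0,0,0,2.5,1],[0,0,0.06,3.44,-2.53,0,1],[0,0,0.06,3.44,-2.53,0,1],[0.035,0,0.06,3.44,-2.53,0,1],[0.035,0,0.036,3.44,-2.53,0,1],[0.035,0,0,3.44,-2.53,0,1],[0,0,0,0,0,0,1],[0,0,0,0,0,-3.5,1],[0,0,0,0,0,-3.5,1],[0,0,0,0,0,-3,1],[0,0,0,0,0,-1.5,1],[0,0,0,0,0,-1,1],[0,0,0,0,0,-0.5,1],[0,0,0,0,0,-0.2,1],[0,0,0,0,0,0,1]],
])

```text
t: 40.1
tool_pos: [0.6438, 0.1578, 0.1024]
orientation: [0.699, 0.714, 0.037, -0.036]
force: [-0.7, 0.7, -3.3]
gripper_width: 0.0573
grasp_force: 45.3
```

Call:
step_arm([
  [[0,0,0,0,0,-0.15,1],[0,0,0,0,0,-0.1,1],[0,0,0,0,0,0,1],[0,0,0,0,0,0,-1],[0,0,0,0,0,0,-1],[0,0,0,0,0,0,-1],[0,0,0,0,0,0,-1],[0,0,0,0,0,0,-1],[0,0,0,0,0,0.5,-1],[0,0,0,0,0,2,-1],[0,0,0,0,0,4,-1],[0,0,0,0,0,4,-1],[-0.035,0,0,0,0,3,-1],[-0.07,0,0,0,0,1,-1]],
])

```text
t: 41.5
tool_pos: [0.645, 0.1565, 0.2492]
orientation: [0.701, 0.714, 0.001, 0.003]
force: [-0.6, 0.3, 0.0]
gripper_width: 0.0856
grasp_force: 0.0
```

Call:
step_arm([
  [[0,0,-0.12,-1.5,-4.4,0,0],[0,0,-0.12,-1.5,-4.4,0,0],[0,0,-0.12,-1.5,-4.4,0,0],[0,0,-0.12,-1.5,-4.4,0,0],[0,0,-0.12,-1.5,-4.4,0,0],[0,0,-0.12,-1.5,-4.4,0,0],[0,0,-0.12,-1.5,-4.4,0,0],[0,0,-0.12,-1.5,-4.4,0,0],[0,0,-0.12,-1.5,-4.4,0,0.3],[0,0,-0.12,-1.5,-4.4,0,0.3],[0,0,-0.12,-1.6,-4.4,0,0.3],[0,0,0,0,0,0,0.3],[0,0,0,0,0,0,0.3]],
])

```text
t: 42.8
tool_pos: [0.4765, -0.3273, 0.2439]
orientation: [0.991, 0.134, -0.001, -0.001]
force: [-0.4, 0.6, -0.4]
gripper_width: 0.0298
grasp_force: 0.0
```

Run:
```python
from h import *
o,im=snap('wrist','w11');m=R.from_quat(o['orientation']).as_matrix()
print(o['t'],o['tool_pos'].round(4),np.degrees(np.arctan2(m[1,0],m[0,0])).round(2),m[:,2].round(4))
_,t=snap('top','t11')
cv2.imwrite('pics/v11.png',np.vstack([im[:300],cv2.resize(t[145:225,250:444],(640,264))])[:,:,::-1])
```

```text
42.8 [ 0.4765 -0.3273  0.2439] 15.44 [-0.0022  0.002  -1.    ]
```

View pics/v11.png

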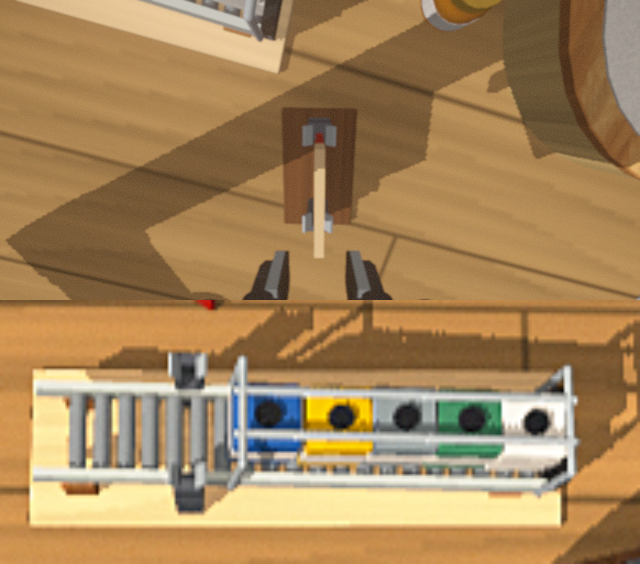

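All five tins stand in one row against the stop, blue, yellow, grey, green, white. The board is parked in the rack with its edge at (320,143) to (318,257), right under the tool.

Call:
step_arm([
  [[0,0,-0.005,0.05,-0.1,-3,0.3],[0,0,0,0,-0.05,-3.5,0.3],[0,0,0,0,0,-3,0.3],[0,0,0,0,0,-2,0.3],[0,0,0,0,0,-1.2,0.3],[0,0,0,0,0,0,0.3],[0,0,0,0,0,0,1],[0,0,0,0,0,0,1],[0,0,0,0,0,0,1],[0,0,0,0,0,0,1],[0,0,0,0,0,0,1]],
])

```text
t: 44.0
tool_pos: [0.4785, -0.3284, 0.1183]
orientation: [0.991, 0.133, 0.0, 0.0]
force: [1.4, 0.6, 6.4]
gripper_width: 0.0071
grasp_force: 43.0
```

Call:
step_arm([
  [[0,0,0,0,0,0.5,1],[0,0,0,0,0,0.7,1],[0,0,0,0,0,1,1],[0,0,0,0,0,1,1],[0,0,0,0,0,1,1],[0,0,0,0,0,1,1],[0,0,0,0,0,1.5,1],[0,0,0,0,0,3,1],[0,0,0,0,0,4,1],[0,0,0,0,0,4,1],[0,0,0,0,0,3,1],[0,0,0,0,0,0,1],[0,0,0,0,0,0,1]],
])

```text
t: 45.3
tool_pos: [0.4777, -0.3278, 0.3248]
orientation: [0.991, 0.133, -0.001, -0.0]
force: [-0.7, 1.0, -1.0]
gripper_width: 0.007
grasp_force: 42.0
```

Call:
step_arm([
  [[0,0,-0.0225,1.52,3.84,0,1],[0,0,-0.0225,1.52,3.84,0,1],[0,0,-0.0225,1.52,3.84,0,1],[0,0,-0.0225,1.52,3.84,0,1],[0,0,-0.0225,1.52,3.84,0,1],[0,0,-0.0225,1.52,3.84,0,1],[0,0,-0.0225,1.52,3.84,0,1],[0,0,-0.0225,1.52,3.84,0,1],[0,0,-0.0225,1.52,3.84,0,1],[0,0,-0.0225,1.52,3.84,0,1],[0,0,-0.0225,1.5,3.84,0,1],[0,0,0,0,0,0,1],[0,0,0,0,0,-3,1],[0,0,0,0,0,-3,1],[0,0,0,0,0,-1.5,1],[0,0,0,0,0,0,1],[0,0,0,0,0,0,1]],
])

```text
t: 47.0
tool_pos: [0.6441, 0.0941, 0.2481]
orientation: [1.0, 0.009, -0.002, -0.001]
force: [-0.3, -0.4, -1.4]
gripper_width: 0.0073
grasp_force: 41.9
```

Run:
```python
from h import *
o,im=snap('wrist','w12');m=R.from_quat(o['orientation']).as_matrix()
print(o['t'],o['tool_pos'].round(4),np.degrees(np.arctan2(m[1,0],m[0,0])).round(2),m[:,2].round(4))
_,t=snap('side','s12')
cv2.imwrite('pics/v12.png',np.hstack([cv2.resize(im[80:280,220:420],(400,400)),cv2.resize(t[150:240,260:350],(400,400))])[:,:,::-1])
```

```text
47.0 [0.6441 0.0941 0.2481] 1.07 [-0.0038  0.002  -1.    ]
```

View pics/v12.png

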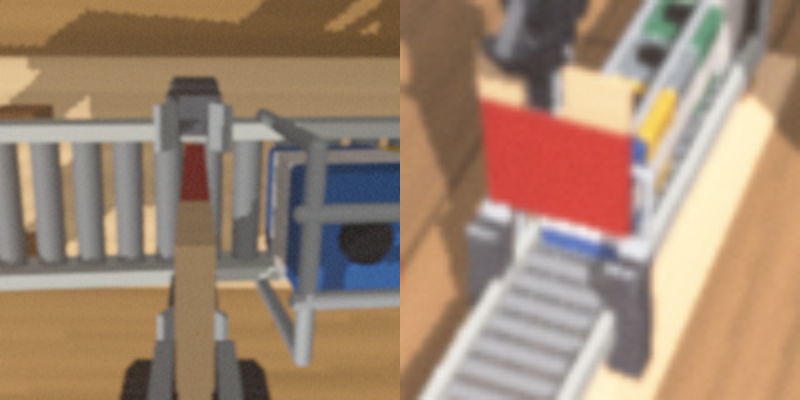

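The board's lower end (x about 195) sits between the far lips (slot centre about 193) and the near lips (slot centre 195). The side view shows it over both posts, so I lower it.

Call:
step_arm([
  [[0,0,0,0,0.05,-0.7,1],[0,0,0,0,0,-0.7,1],[0,0,0,0,0,-0.7,1],[0,0,0,0,0,-0.6,1],[0,0,0,0,0,-0.6,1],[0,0,0,0,0,-0.6,1],[0,0,0,0,0,-0.6,1],[0,0,0,0,0,-0.5,1],[0,0,0,0,0,0,1]],
])

```text
t: 48.0
tool_pos: [0.6441, 0.0952, 0.1977]
orientation: [1.0, 0.01, -0.002, -0.001]
force: [-0.2, 0.5, -0.0]
gripper_width: 0.0071
grasp_force: 42.0
```

Call:
step_arm([
  [[0,0,0,0,0,-0.5,1],[0,0,0,0,0,-0.4,1],[0,0,0,0,0,-0.3,1],[0,0,0,0,0,-0.3,1],[0,0,0,0,0,-0.2,1],[0,0,0,0,0,0,1]],
])

```text
t: 48.6
tool_pos: [0.6445, 0.0951, 0.1817]
orientation: [1.0, 0.01, -0.001, -0.001]
force: [0.1, -0.5, -0.2]
gripper_width: 0.0074
grasp_force: 42.1
```

Call:
step_arm([
  [[0,0,0,0,0,-0.2,1],[0,0,0,0,0,-0.2,1],[0,0,0,0,0,0,1]],
])

```text
t: 48.9
tool_pos: [0.6449, 0.0952, 0.1813]
orientation: [1.0, 0.01, 0.001, -0.001]
force: [-5.9, 0.3, 13.3]
gripper_width: 0.0071
grasp_force: 44.3
```

Call:
step_arm([
  [[0,0,0,0,0,0.2,0.3],[0,0,0,0,0,0,0.3],[0,0,0,0,0,0,0.3],[0,0,0,0,0,1.5,0.3],[0,0,0,0,0,3,0.3],[0,0,0,0,0,4,0],[0,0,0,-2,0,4,0],[0,0,0,-4,-2,0,0],[0,0,0,-4,-2,0,0],[0,0,0,-4,-2,0,0],[0,0,0,-4,-2,0,0],[0,0,0,0,0,0,0],[0,0,0,0,0,0,0]],
])

```text
t: 50.2
tool_pos: [0.4643, 0.0148, 0.3052]
orientation: [1.0, 0.009, -0.0, -0.001]
force: [1.0, -0.2, 0.0]
gripper_width: 0.0428
grasp_force: 0.0
```

Run:
```python
from h import *
_,s=snap('side','s13');_,t=snap('top','t13')
cv2.imwrite('pics/v13.png',np.hstack([cv2.resize(s[120:260,240:360],(450,525)),cv2.resize(t[150:215,255:435],(350,126)).repeat(1,0) if 0 else cv2.copyMakeBorder(cv2.resize(t[150:215,255:435],(350,126)),0,399,0,0,0)])[:,:,::-1])
```

```text
(no output)
```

View pics/v13.png

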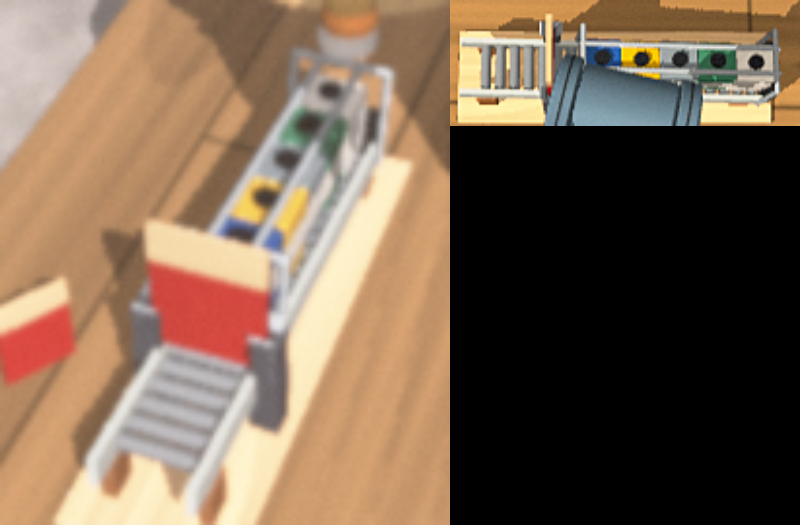

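The board is down in its lane slots as at the start, the five tins stand in a row against the stop, and the arm is clear of everything.

```bash
python3 -c "
from rig import robot
print(robot.hand_in())"
```

```text
the job is handed in; nothing more can be done
None
```

The job is done and handed in at about 50 s: the gate board was parked in the rack, all five tins were set on the rollers and stand upright in one row against the stop, and the board is back down in its lane slots, with the hammer, glue bottle and jar left alone.

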